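# Set out the graduated copper beakers on their stands

### The arm

A 6-joint arm with a two-finger parallel gripper is mounted at the origin on the work surface. World frame = base frame: x ahead of the robot, y to its left, z up, the work surface at z = 0. Lengths are in m, angles in rad, forces in N, time in s.
With the tool pointing down it reaches from about 0.375 to 0.9 m from the base axis. Payload 3.1 kg.
Tool frame: the origin (TCP) lies at the centre of the arm's flange, where the gripper is bolted on; the fingertips stand 173 mm ahead of it and the grasp point (between the pads) lies 155 mm ahead of it; x points along the fingers, z is the direction in which the jaws open and shut, and the axes are right-handed (so a half turn about x gives the same grasp; the last joint's range is limited). The gripper opens to 85 mm and grips with 20 to 120 N. Pads are 22 mm wide; open, the fingers measure 114 mm over their backs; the gripper's body (76 mm by 85 mm) begins 54 mm behind the grasp point. The pads swing forward as they close: fully open they stand 13 mm farther back than shut.
Start: joints at [0.959, 0.527, 1.433, -0, 1.181, -0.178], TCP at [0.263, 0.567, 0.405] pointing down, gripper open.
Joint ranges: [-3.08, 3.08], [-0.75, 2.2], [0.22, 2.44], [-1.43, 4.57], [0, 2.65], [-2.85, 2.85]. Speed limits (rad/s): [2.79, 2.79, 3.14, 3.14, 3.14, 3.14].

### API

Orientations are given as a unit quaternion [w, x, y, z].
In Python, from rig import * gives the robot as it stands.
- The arm moves only by the tool jog_arm, never from a script. Its argument "commands" is text: rows parted by semicolons, each of 5 numbers parted by spaces: the opening, from -1 (shut) to 1 (fully open), then the shift along the tool's x, y, z as a fraction of full scale, then the turn about the tool's x as a fraction of full scale. In form: claw x y z yaw; .... A call has exactly 5 rows; each row is the pose to reach, as a shift and turn from the pose measured when the call began, along the tool's axes at that moment; what a row does not reach only later rows make up. Full scale, the value 1, is 0.25 m for a shift and pi/2 rad for a turn. A row lasts 1/8 s, in which the tool goes at most 62.5 mm and 10.7 degrees, less where a joint would pass 70% of its speed; a pose out of reach is approached as far as the arm can. A call with a number of a shift or a turn outside -1 to 1 is refused whole. A call with a gripper value outside its range is refused whole. The fingers move at their own pace and stop on an object; "newtons" is the grip in N (left out, the last holds). Time passes only in rows, so rows that repeat a pose let the fingers close, or fill a call up. It gives the time, the measured TCP pose, the force and the opening at its end, in the units of the state.
- sense(): the state, without advancing time (a new reading comes with each control period).
- capture(name): name is "side" or "top"; returns a dict with "image" (384x512x3 uint8, red, green, blue), "fx", "fy", "cx", "cy" (pixels), "dist" ([k1, k2, p1, p2, k3] as OpenCV has them; the pictures are not rectified), "R" (3x3) and "t" (3): a world point X has camera coordinates R X + t. Camera axes: x right, y down, z forward; pixel columns grow to the right and rows downward; lengths in m; the calibration is good to about 2 mm. A picture is of the moment at which its call begins. There is no depth.
- sign_off(): hands the job in, once; it reports no verdict.
Trained networks look in a picture, given as the dict that the camera call returned (one of the last four; its "shot" number tells which), for a name from the list of things; names that differ only in an ending like _2 or _b are one class to them, and where a whole thing is asked for, a point or a joint stands for the part that bears it (a point fixed in the world has none). Each returns a list of dicts, best first, with "conf" (0 to 1); they miss things now and then, are a little off and sometimes report something else, mostly with a low value. They report only what shows in the picture. A call takes as long as a camera call. They do not tell look-alikes from the thing itself.
- outline_of(name, picture): "pixels" (384x512 bool, what is visible of it) and "xy" ([column, row] as shares, 0 to 1, of the picture: columns of its width, rows of its height, amid what is visible of it).
- landmark_of(name, picture): "xy" ([column, row] as shares, 0 to 1, of the picture: columns of its width, rows of its height: a listed point, or the origin of a listed thing).
The state is a dict: "time": time; "q": joint angles; "qvel": joint speeds; "tau": joint torques, N m; "ee_pos": TCP position; "tcp_rot": TCP orientation; "force": force on the tool from outside, world axes, zero at the start; "torque": the same for the moment, N m; "grip_width": finger opening in m.
Only numpy, scipy, OpenCV 4.12 (cv2) and the standard library are available. Lean on these libraries where they do the work, as an engineer would, in place of code of your own. Each camera call takes 0.05 s, during which the arm holds its last target.

### The job

Set out the finished set of copper beakers for the show: stand each of the four copper beakers upright, mouth up, inside the rim of the round wooden stand of its own size, the smallest beaker on the smallest stand and so on up to the largest on the largest. Leave the steel beaker and the blue beaker where they are.

Things in the scene. Friction and masses are not known exactly. Their poses are not given: they have to be found in the camera images.
- beaker_tiny: The smallest of four loose copper beakers: plain straight-sided open round cup, bright copper, 28 mm outside diameter, 45 mm tall, wall 3 mm, standing upright. Origin: centre of its underside; z up along its axis.
- beaker_small: The second smallest of four loose copper beakers: plain straight-sided open round cup, bright copper, 40 mm outside diameter, 60 mm tall, wall 3 mm, standing upright. Origin: centre of its underside; z up along its axis.
- beaker_middle: The second largest of four loose copper beakers: plain straight-sided open round cup, bright copper, 52 mm outside diameter, 75 mm tall, wall 3 mm, standing upright. Origin: centre of its underside; z up along its axis.
- beaker_large: The largest of four loose copper beakers: plain straight-sided open round cup, bright copper, 64 mm outside diameter, 90 mm tall, wall 3 mm, standing upright. Origin: centre of its underside; z up along its axis.
- stand_tiny: The smallest of four round dark wooden stands with a green floor, fixed to the bench; belongs to the smallest copper beaker. Shallow dish, 66 mm outside diameter, 50 mm inside the rim, floor 6 mm and rim top 12 mm above the bench. Origin: centre of its underside, on the bench top; z up.
- stand_small: The second smallest of four round dark wooden stands with a green floor, fixed to the bench; belongs to the second smallest copper beaker. Shallow dish, 78 mm outside diameter, 62 mm inside the rim, floor 6 mm and rim top 12 mm above the bench. Origin: centre of its underside, on the bench top; z up.
- stand_middle: The second largest of four round dark wooden stands with a green floor, fixed to the bench; belongs to the second largest copper beaker. Shallow dish, 90 mm outside diameter, 74 mm inside the rim, floor 6 mm and rim top 12 mm above the bench. Origin: centre of its underside, on the bench top; z up.
- stand_large: The largest of four round dark wooden stands with a green floor, fixed to the bench; belongs to the largest copper beaker. Shallow dish, 102 mm outside diameter, 86 mm inside the rim, floor 6 mm and rim top 12 mm above the bench. Origin: centre of its underside, on the bench top; z up.
- steel_beaker: Loose grey steel beaker, not part of the copper set, must be left alone: 46 mm diameter, 65 mm tall, upright. Origin: centre of its underside.
- blue_beaker: Loose blue enamelled beaker, not part of the copper set, must be left alone: 58 mm diameter, 70 mm tall, upright. Origin: centre of its underside.
There are look-alikes about, which are no part of the job. What is shaped like the stand_middle but turquoise or white is not meant.

How it is judged:
By the outcome, as a careful person would: the job done as asked, in the order asked, and still so for the second after the job is handed in, with the robot touching nothing.
It also fails if it takes over 109 s, if anything falls off the work surface, if the arm or the gripper's body presses on something with over 40 N, if the wrist force passes 120 N, or if a joint passes its speed limit or range.

## Working session

There is one attempt and no reset: what is moved stays moved. The work goes in short steps, Python scripts to look and compute and a tool call to move; the robot and the scene stay as the last step left them, time stands still between calls to the robot, and variables do not carry over. Pictures are saved under pics/ and viewed, and the job is handed in when it is done.

Besides the shell and the picture viewer there is one more tool, called after "Call:" as name(argument=value, ...) on one line, values as JSON. jog_arm: Moves the arm, as the interface text tells. Shift numbers are shares of 0.25 m and turn numbers shares of pi/2 rad, none past 1 either way. Its arguments: {"type":"object","properties":{"commands":{"type":"string"},"newtons":{"type":"number"}},"required":["commands"]}

```bash
mkdir -p pics; ls
python3 - <<'E'
from rig import *
import cv2
s=sense(); print({k:s[k] for k in ('time','ee_pos','tcp_rot','grip_width','force')})
for n in ('top','side'):
    c=capture(n); cv2.imwrite(f'pics/{n}0.png',c['image'][:,:,::-1]); print(n,c['fx'],c['cx'],c['cy'],c['dist'],c['R'],c['t'])
E
```

```text
pics
{'time': 0.0, 'ee_pos': array([0.26247831, 0.56682665, 0.40373773]), 'tcp_rot': array([ 0.59516619, -0.38098445,  0.59660315,  0.38038498]), 'grip_width': 0.08548742021047293, 'force': array([ 0.06994419, -0.28904957,  0.15474811])}
top 368.6136203679213 256.79874989864345 193.33628442076076 [-0.06591388  0.          0.          0.          0.        ] [[ 0.00136714 -0.99983297  0.01822546]
 [-0.98440049 -0.00455213 -0.17588333]
 [ 0.17593692 -0.0177007  -0.98424229]] [0.03938661 0.51448548 1.16221705]
side 432.84407956076427 257.61084546189664 191.77610373495918 [-0.03839241  0.          0.          0.          0.        ] [[ 0.88571219 -0.46421075 -0.00472128]
 [-0.34018526 -0.64208467 -0.68702348]
 [ 0.31589223  0.61011118 -0.72661988]] [-0.40756915  0.24675035  1.18194075]
```

View pics/top0.png

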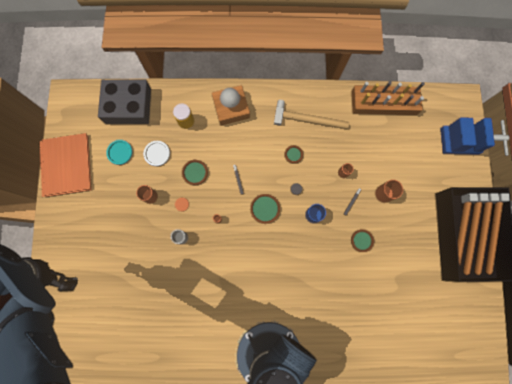

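View pics/side0.png

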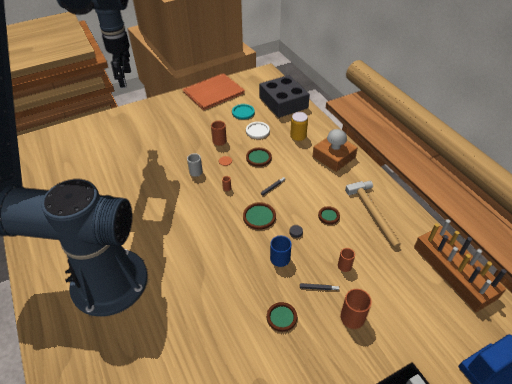

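```bash
cat > h.py <<'E'
import numpy as np, cv2
from scipy.optimize import minimize
DIM={'beaker_tiny':(14,0,45),'beaker_small':(20,0,60),'beaker_middle':(26,0,75),'beaker_large':(32,0,90),'stand_tiny':(33,0,12),'stand_small':(39,0,12),'stand_middle':(45,0,12),'stand_large':(51,0,12),'steel_beaker':(23,0,65),'blue_beaker':(29,0,70)}
def K(c): return np.array([[c['fx'],0,c['cx']],[0,c['fy'],c['cy']],[0,0,1.]])
def proj(c,X):
    return cv2.projectPoints(np.asarray(X,float).reshape(-1,3),cv2.Rodrigues(c['R'])[0],np.asarray(c['t'],float),K(c),np.array(c['dist']))[0].reshape(-1,2)
def back(c,uv,z):
    p=cv2.undistortPoints(np.array([[uv]],float),K(c),np.array(c['dist'])).ravel()
    d=c['R'].T@np.array([p[0],p[1],1]); o=-c['R'].T@np.asarray(c['t'],float)
    return o+d*(z-o[2])/d[2]
def sil(c,n,x,y,z0=0):
    r,_,h=np.array(DIM[n])/1000
    a=np.linspace(0,2*np.pi,48,endpoint=False)
    P=np.concatenate([np.c_[x+r*np.cos(a),y+r*np.sin(a),np.full(48,z)] for z in (z0,z0+h)])
    hull=cv2.convexHull(proj(c,P).astype(np.float32)).reshape(-1,2)
    m=np.zeros((384*4,512*4),np.uint8)
    cv2.fillPoly(m,[np.round((hull+.5)*4*16-8).astype(np.int32)],1,shift=4)
    return m
def fit(c,n,mask,x0,z0=0):
    M=cv2.resize(mask.astype(np.uint8),None,fx=4,fy=4,interpolation=cv2.INTER_NEAREST)
    def f(p):
        m=sil(c,n,p[0],p[1],z0); return 1-(m&M).sum()/max(1,(m|M).sum())
    b=minimize(f,x0,method='Nelder-Mead',options=dict(initial_simplex=[x0,[x0[0]+.008,x0[1]],[x0[0],x0[1]+.008]],xatol=1e-4,fatol=1e-4))
    return b.x,1-b.fun
E
cat > look.py <<'E'
from rig import *
from h import *
import sys
names=sys.argv[1:] or list(DIM)
cs={k:capture(k) for k in('top','side')}
for n in names:
    for k,c in cs.items():
        lm=landmark_of(n,c); ol=outline_of(n,c)
        for l in lm[:3]:
            print(n,k,'LM %.2f'%l['conf'],np.round(back(c,np.array(l['xy'])*[512,384],0.0)[:2],4))
        for o in ol[:3]:
            ce=np.array(o['xy'])*[512,384]
            x0=back(c,ce,DIM[n][2]/2000)[:2]
            x,i=fit(c,n,o['pixels'],list(x0))
            print('     OL %.2f'%o['conf'],np.round(ce),o['pixels'].sum(),'fit',np.round(x,4),'iou %.2f'%i)
E
python3 look.py
```

```text
beaker_tiny top LM 0.56 [0.4283 0.1805]
     OL 0.57 [216. 218.] 78 fit [0.4338 0.1727] iou 0.92
beaker_tiny side LM 0.47 [0.4355 0.1652]
beaker_small top LM 0.71 [ 0.6067 -0.2518]
     OL 0.58 [344. 170.] 153 fit [ 0.5967 -0.2574] iou 0.84
beaker_small side LM 0.64 [0.4442 0.158 ]
beaker_small side LM 0.55 [ 0.5971 -0.2575]
     OL 0.87 [347. 262.] 323 fit [ 0.6001 -0.2574] iou 0.94
beaker_middle top LM 0.55 [0.5195 0.4064]
     OL 0.80 [146. 191.] 296 fit [0.511  0.4032] iou 0.93
beaker_middle side LM 0.82 [0.4879 0.3935]
     OL 0.61 [215. 133.] 326 fit [0.5131 0.407 ] iou 0.93
beaker_large top LM 0.68 [0.6041 0.2406]
beaker_large top LM 0.62 [ 0.5183 -0.3952]
     OL 0.57 [389. 190.] 518 fit [ 0.5227 -0.3944] iou 0.95
beaker_large side LM 0.82 [ 0.5332 -0.3911]
     OL 0.90 [357. 307.] 982 fit [ 0.5269 -0.3969] iou 0.96
stand_tiny top LM 0.67 [ 0.6642 -0.0884]
stand_tiny top LM 0.48 [ 0.5226 -0.4012]
     OL 0.52 [291. 153.] 270 fit [ 0.6578 -0.084 ] iou 0.90
stand_tiny side LM 0.79 [ 0.661  -0.0883]
     OL 0.87 [326. 219.] 298 fit [ 0.6643 -0.0827] iou 0.89
     OL 0.52 [280. 2
[... 726 characters left out ...]
     OL 0.71 [258. 157.] 396 fit [0.5971 0.2551] iou 0.94
stand_large top LM 0.92 [0.4739 0.0144]
     OL 0.75 [262. 206.] 742 fit [0.4686 0.0157] iou 0.95
stand_large side LM 0.94 [0.4834 0.013 ]
     OL 0.95 [260. 216.] 689 fit [0.4726 0.0155] iou 0.92
steel_beaker top LM 0.79 [0.3725 0.3087]
     OL 0.74 [180. 236.] 241 fit [0.3724 0.2915] iou 0.91
steel_beaker side LM 0.52 [0.3741 0.289 ]
steel_beaker side LM 0.51 [ 0.4518 -0.1636]
     OL 0.72 [195. 166.] 294 fit [0.375 0.296] iou 0.94
blue_beaker top LM 0.63 [ 0.4377 -0.1535]
     OL 0.51 [317. 215.] 297 fit [ 0.4504 -0.1502] iou 0.90
blue_beaker side LM 0.78 [ 0.4551 -0.1538]
     OL 0.57 [278. 252.] 569 fit [ 0.4518 -0.1499] iou 0.95
```

```bash
cat > seg.py <<'E'
from rig import *
from h import *
import sys
G={'beaker_tiny':(.435,.171),'beaker_small':(.599,-.257),'beaker_middle':(.512,.405),'beaker_large':(.525,-.396),'stand_tiny':(.661,-.083),'stand_small':(.3645,-.313),'stand_middle':(.597,.255),'stand_large':(.4705,.0155)}
def seg(c,n,x,y,z0=0):
    im=c['image'].astype(int); hsv=cv2.cvtColor(c['image'],cv2.COLOR_RGB2HSV).astype(int)
    h,s,v=hsv[...,0],hsv[...,1],hsv[...,2]
    roi=cv2.resize(sil(c,n,x,y,z0),(512,384),interpolation=cv2.INTER_AREA)
    roi=cv2.dilate((roi>0).astype(np.uint8),np.ones((9,9)))>0
    red=((h<=9)|(h>=172))&(s>90)
    green=(h>40)&(h<95)&(s>60)
    m=(red|green) if n.startswith('stand') else red
    return m&roi
if __name__=='__main__':
    cs={k:capture(k) for k in('top','side')}
    tiles=[]
    for n in (sys.argv[1:] or G):
        row=[]
        for k,c in cs.items():
            x,y=G[n]; m=seg(c,n,x,y)
            p,i=fit(c,n,m,[x,y]); print(n,k,m.sum(),np.round(p,4),'iou %.2f'%i, 'r',np.round(np.hypot(*p),3))
            u=proj(c,[[p[0],p[1],DIM[n][2]/2000]])[0].astype(int)
            a=c['image'][u[1]-24:u[1]+24,u[0]-24:u[0]+24].copy(); 
            A=cv2.resize(a,(192,192),interpolation=cv2.INTER_NEAREST)
            s4=sil(c,n,*p)[(u[1]-24)*4:(u[1]+24)*4,(u[0]-24)*4:(u[0]+24)*4]
            cn,_=cv2.findContours(s4,cv2.RETR_EXTERNAL,cv2.CHAIN_APPROX_NONE); cv2.drawContours(A,cn,-1,(255,255,0),1)
            B=cv2.resize((m[u[1]-24:u[1]+24,u[0]-24:u[0]+24]*255).astype(np.uint8),(192,192),interpolation=cv2.INTER_NEAREST)
            row+=[A]
        tiles.append(np.vstack(row))
    T=np.vstack([np.hstack(tiles[:4]),np.hstack(tiles[4:])]) if len(tiles)==8 else np.hstack(tiles)
    cv2.imwrite('pics/seg_%.2f.png'%sense()['time'],cv2.resize(T,None,fx=.75,fy=.75)[:,:,::-1])
E
python3 seg.py; ls pics
```

```text
beaker_tiny top 0 [0.435 0.171] iou 0.00 r 0.467
beaker_tiny side 90 [0.4362 0.1752] iou 0.70 r 0.47
beaker_small top 0 [ 0.599 -0.257] iou 0.00 r 0.652
beaker_small side 262 [ 0.5994 -0.2576] iou 0.79 r 0.652
beaker_middle top 0 [0.512 0.405] iou 0.00 r 0.653
beaker_middle side 273 [0.5148 0.4037] iou 0.79 r 0.654
beaker_large top 0 [ 0.525 -0.396] iou 0.00 r 0.658
beaker_large side 832 [ 0.5269 -0.3947] iou 0.86 r 0.658
stand_tiny top 134 [ 0.6705 -0.0872] iou 0.45 r 0.676
stand_tiny side 214 [ 0.6631 -0.0845] iou 0.64 r 0.668
stand_small top 237 [ 0.3635 -0.3146] iou 0.52 r 0.481
stand_small side 584 [ 0.3674 -0.3093] iou 0.79 r 0.48
stand_middle top 325 [0.6011 0.2551] iou 0.58 r 0.653
stand_middle side 284 [0.5987 0.2557] iou 0.68 r 0.651
stand_large top 466 [0.4793 0.013 ] iou 0.63 r 0.479
stand_large side 550 [0.4737 0.0128] iou 0.74 r 0.474
seg_2.30.png
side0.png
top0.png
```

Run:
```python
from rig import *
import pickle,cv2,numpy as np
from h import *
cs={k:capture(k) for k in('top','side')}
pickle.dump(cs,open('c0.pkl','wb'))
for k,n in (('top','beaker_large'),('top','stand_tiny'),('side','stand_tiny')):
    c=cs[k]; G={'beaker_large':(.525,-.396,.045),'stand_tiny':(.664,-.085,.01)}[n]
    u=proj(c,[G])[0].astype(int)
    hsv=cv2.cvtColor(c['image'],cv2.COLOR_RGB2HSV)
    print(n,k,u)
    for dx in range(-20,21,2): print(dx,hsv[u[1],u[0]+dx], hsv[u[1]+dx,u[0]])
```

```text
beaker_large top [387 190]
-20 [ 17 119 189] [ 17 121 211]
-18 [ 17 119 190] [ 17 122 214]
-16 [ 17 120 189] [ 17 121 207]
-14 [ 17 119 189] [ 18 121 208]
-12 [ 16 126 152] [ 17 120 211]
-10 [ 11 152 104] [ 16 125 208]
-8 [ 11 152 106] [ 11 154 131]
-6 [ 11 149 106] [ 11 151  93]
-4 [ 10 153 120] [ 11 150 107]
-2 [ 10 155 148] [ 10 152 126]
0 [ 11 152 124] [ 11 152 124]
2 [ 10 154 141] [ 11 150 126]
4 [ 10 154 169] [ 10 153 143]
6 [ 11 151 105] [ 10 153 125]
8 [ 11 149 106] [ 12 148  98]
10 [ 11 146 108] [ 11 152  92]
12 [ 10 150 107] [ 16 126 142]
14 [ 10 148 114] [ 17 119 207]
16 [ 13 138 146] [ 17 120 210]
18 [ 17 119 188] [ 18 120 204]
20 [ 17 120 204] [ 17 119 206]
stand_tiny top [293 152]
-20 [ 17 120 213] [ 18 118 207]
-18 [ 17 120 212] [ 17 121 205]
-16 [ 17 119 212] [ 17 119 193]
-14 [ 17 121 211] [ 17 119 197]
-12 [ 17 121 211] [ 17 120 208]
-10 [ 17 121 206] [ 17 120 214]
-8 [ 13 151 120] [ 18 122 198]
-6 [ 46  67 103] [ 10 155 107]
-4 [ 68  89 134] [ 66  79 123]
-2 [ 67  87 132] [ 68  88 131]
0 [ 67  87 132] [ 67  87 132]
2 [ 67  87 132] [ 67  87 132]
4 [ 67  88 131] [ 68
[... 227 characters left out ...]
 [ 17 120 198] [ 18 119 206]
stand_tiny side [328 214]
-20 [ 18 121 206] [ 18 123 206]
-18 [ 18 125 198] [ 18 122 209]
-16 [ 17 122 205] [ 18 120 214]
-14 [ 17 121 205] [ 18 125 196]
-12 [ 17 125 198] [ 18 122 205]
-10 [ 13 145 111] [ 18 120 212]
-8 [  9 168  91] [ 14 140 151]
-6 [ 74 124 117] [  9 186  59]
-4 [ 75 126 119] [ 73 118 106]
-2 [ 73 120 121] [ 74 122 123]
0 [ 74 124 121] [ 74 124 121]
2 [ 75 126 121] [ 75 124 119]
4 [ 74 124 119] [ 74 127 116]
6 [ 74 121 124] [30 79 81]
8 [33 71 68] [ 10 182  66]
10 [  9 174  95] [ 12 145  72]
12 [ 18 125 196] [ 17 125 185]
14 [ 18 124 206] [ 18 124 201]
16 [ 18 123 203] [ 18 123 204]
18 [ 19 124 200] [ 17 121 203]
20 [ 18 124 187] [ 17 128 194]
```

View pics/seg_2.30.png

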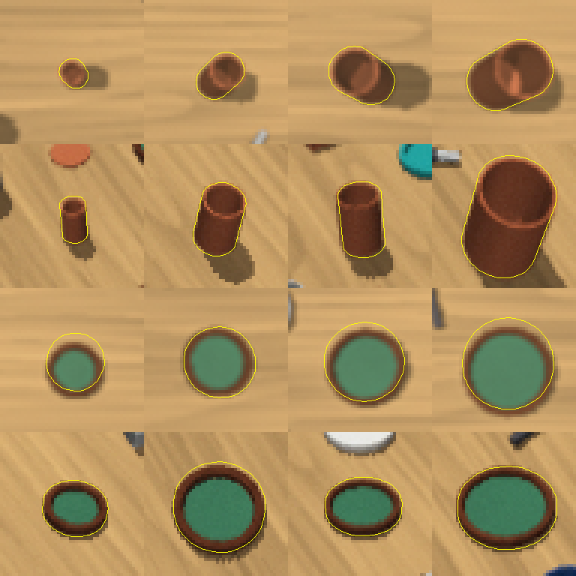

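The tiles show all eight fits close to their things. The red threshold is too tight in the top view, so I'm loosening it to hue 14.

```bash
sed -i 's/h<=9/h<=14/; s/(h>40)/(h>20)/; s/s>90/s>100/' seg.py
cat > off.py <<'E'
import pickle,sys; from h import *
import types
exec(open('seg.py').read().replace('from rig import *','').split("if __name__")[0])
cs=pickle.load(open('c0.pkl','rb'))
for n in G:
    ps=[]
    for k,c in cs.items():
        m=seg(c,n,*G[n]); p,i=fit(c,n,m,list(G[n])); ps.append(p); print(n,k,m.sum(),np.round(p,4),'%.2f'%i)
    print('   mean',np.round(np.mean(ps,0),4),np.round(np.linalg.norm(np.mean(ps,0)),3))
E
python3 off.py
```

```text
beaker_tiny top 69 [0.4342 0.1721] 0.88
beaker_tiny side 128 [0.4354 0.173 ] 0.92
   mean [0.4348 0.1725] 0.468
beaker_small top 170 [ 0.5985 -0.2592] 0.91
beaker_small side 327 [ 0.6008 -0.2576] 0.95
   mean [ 0.5997 -0.2584] 0.653
beaker_middle top 293 [0.5119 0.4039] 0.92
beaker_middle side 345 [0.5125 0.4048] 0.95
   mean [0.5122 0.4044] 0.653
beaker_large top 475 [ 0.5248 -0.3988] 0.93
beaker_large side 962 [ 0.5264 -0.3966] 0.96
   mean [ 0.5256 -0.3977] 0.659
stand_tiny top 249 [ 0.6608 -0.087 ] 0.83
stand_tiny side 315 [ 0.6634 -0.0848] 0.93
   mean [ 0.6621 -0.0859] 0.668
stand_small top 383 [ 0.3636 -0.3129] 0.85
stand_small side 718 [ 0.3659 -0.3119] 0.95
   mean [ 0.3647 -0.3124] 0.48
stand_middle top 496 [0.5942 0.2532] 0.88
stand_middle side 382 [0.5968 0.2545] 0.91
   mean [0.5955 0.2539] 0.647
stand_large top 666 [0.4705 0.0121] 0.90
stand_large side 712 [0.4729 0.0145] 0.94
   mean [0.4717 0.0133] 0.472
```

```bash
cat > p.py <<'E'
from rig import *
import sys,numpy as np
from scipy.spatial.transform import Rotation as Ro
s=sense(); q=s['tcp_rot']; R=Ro.from_quat([q[1],q[2],q[3],q[0]]).as_matrix()
t=[float(a) for a in sys.argv[1:4]]
d=np.array(t)-s['ee_pos']
print('t %.2f'%s['time'],'pos',np.round(s['ee_pos'],4),'w %.4f'%s['grip_width'],'F',np.round(s['force'],1),'x',np.round(R[:,0],3),'z',np.round(R[:,2],3),'q',np.round(s['q'],2))
print('frac',np.round(R.T@d/0.25,3))
E
python3 p.py .435 .1725 .34
```

```text
t 2.40 pos [0.2627 0.5671 0.4047] w 0.0859 F [-0.  -0.3 -0.5] x [-0. -0. -1.] z [ 0.42   0.907 -0.   ] q [ 0.96  0.53  1.43  0.    1.18 -0.18]
frac [ 0.259 -1.289 -1.142]
```

Call:
jog_arm(commands="1 0 -0.25 -0.22 0; 1 0 -0.45 -0.4 0; 1 0 -0.6 -0.55 0; 1 0.1 -0.75 -0.65 0; 1 0.1 -0.8 -0.7 0", newtons=40)

```text
time: 3.02
ee_pos: [0.3714, 0.3215, 0.3787]
tcp_rot: [0.596, -0.38, 0.597, 0.38]
force: [0.4, 0.6, 0.3]
grip_width: 0.0854
```

```bash
python3 p.py .435 .1725 .30
```

```text
t 3.02 pos [0.3714 0.3215 0.3787] w 0.0854 F [0.4 0.6 0.3] x [-0.002 -0.002 -1.   ] z [ 0.423  0.906 -0.002] q [ 0.49  0.39  1.79 -0.    0.97 -0.65]
frac [ 0.315 -0.483 -0.432]
```

Call:
jog_arm(commands="1 0 -0.2 -0.2 0; 1 0.1 -0.36 -0.33 0; 1 0.2 -0.483 -0.432 0; 1 0.315 -0.483 -0.432 0; 1 0.315 -0.483 -0.432 0")

```text
time: 3.65
ee_pos: [0.4346, 0.1717, 0.2987]
tcp_rot: [0.594, -0.379, 0.599, 0.38]
force: [-0.0, 0.1, -0.4]
grip_width: 0.0854
```

```bash
python3 p.py .435 .1725 .189
```

```text
t 3.65 pos [0.4346 0.1717 0.2987] w 0.0854 F [-0.   0.1 -0.4] x [-0.007 -0.002 -1.   ] z [ 0.425  0.905 -0.005] q [ 0.14  0.5   1.92 -0.    0.73 -0.99]
frac [ 0.439 -0.002  0.006]
```

Call:
jog_arm(commands="1 0.2 -0.002 0.005 0; 1 0.38 -0.002 0.005 0; 1 0.44 -0.002 0.006 0; 1 0.44 -0.002 0.006 0; 1 0.44 -0.002 0.006 0")

```text
time: 4.28
ee_pos: [0.4355, 0.173, 0.1902]
tcp_rot: [0.595, -0.379, 0.598, 0.38]
force: [0.3, -0.1, 0.2]
grip_width: 0.0853
```

Call:
jog_arm(commands="-1 0 0 0 0; -1 0 0 0 0; -1 0 0 0 0; -1 0 0 0 0; -1 0 0 0 0", newtons=40)

```text
time: 4.9
ee_pos: [0.4356, 0.173, 0.1908]
tcp_rot: [0.596, -0.379, 0.598, 0.379]
force: [-0.3, -0.3, 6.0]
grip_width: 0.0269
```

```bash
python3 p.py .435 .1725 .35;python3 - <<'E'
from rig import *
import cv2
c=capture('side');cv2.imwrite('pics/g1.png',cv2.resize(c['image'][100:260,140:340,::-1],None,fx=3,fy=3))
E
```

```text
t 4.90 pos [0.4356 0.173  0.1908] w 0.0269 F [-0.3 -0.3  6. ] x [-0.003 -0.002 -1.   ] z [ 0.425  0.905 -0.003] q [ 0.14  0.72  1.97 -0.    0.45 -0.99]
frac [-0.637  0.003 -0.005]
```

View pics/g1.png

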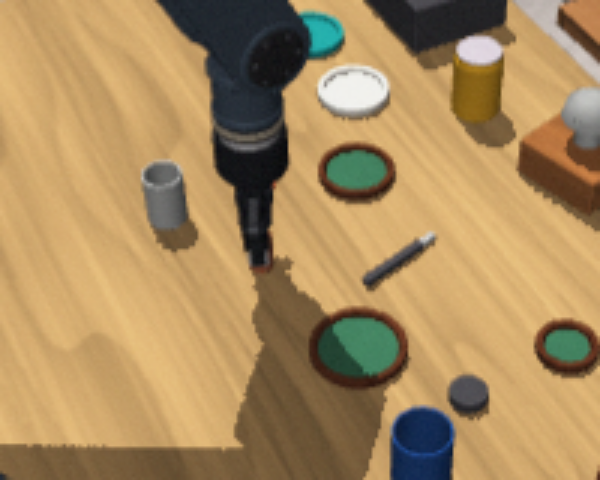

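The tiny beaker sits between the pads (crop ≈ (260,255)) with the jaws at 27 mm, and the steel beaker is undisturbed. Lifting it now.

Call:
jog_arm(commands="-1 -0.15 0 0 0; -1 -0.3 0 0 0; -1 -0.45 0 0 0; -1 -0.55 0 0 0; -1 -0.55 0 0 0")

```text
time: 5.58
ee_pos: [0.4363, 0.1733, 0.3298]
tcp_rot: [0.597, -0.38, 0.597, 0.379]
force: [0.6, -0.4, -1.1]
grip_width: 0.0273
```

```bash
python3 p.py .662 -.086 .32
```

```text
t 5.58 pos [0.4363 0.1733 0.3298] w 0.0273 F [ 0.6 -0.4 -1.1] x [ 0.001 -0.001 -1.   ] z [ 0.425  0.905 -0.   ] q [ 0.14  0.44  1.89 -0.    0.81 -0.99]
frac [ 0.042 -1.258 -0.556]
```

Call:
jog_arm(commands="-1 0 -0.15 -0.07 0; -1 0 -0.35 -0.15 0; -1 0 -0.55 -0.25 0; -1 0 -0.7 -0.31 0; -1 0 -0.8 -0.35 0")

```text
time: 6.2
ee_pos: [0.5811, 0.0073, 0.3281]
tcp_rot: [0.597, -0.379, 0.598, 0.379]
force: [-1.0, 0.6, -0.9]
grip_width: 0.0276
```

```bash
python3 p.py .662 -.086 .25
```

```text
t 6.20 pos [0.5811 0.0073 0.3281] w 0.0276 F [-1.   0.6 -0.9] x [-0.001 -0.001 -1.   ] z [ 0.426  0.905 -0.001] q [-0.18  0.57  1.62 -0.    0.96 -1.31]
frac [ 0.312 -0.452 -0.199]
```

Call:
jog_arm(commands="-1 0.05 -0.2 -0.1 0; -1 0.1 -0.35 -0.16 0; -1 0.2 -0.452 -0.199 0; -1 0.312 -0.452 -0.199 0; -1 0.312 -0.452 -0.199 0")

```text
time: 6.82
ee_pos: [0.6602, -0.0859, 0.2453]
tcp_rot: [0.595, -0.376, 0.6, 0.381]
force: [0.2, 0.4, -0.7]
grip_width: 0.0276
```

```bash
python3 p.py .662 -.086 .1985
cat > shot.py <<'E'
from rig import *
import cv2,sys
from h import *
# name x y z : crop around the point in both views
x,y,z=map(float,sys.argv[2:5]); L=[]
for k in('top','side'):
    c=capture(k); u=proj(c,[[x,y,z]])[0].astype(int); u=np.clip(u,[48,48],[463,335])
    L.append(cv2.resize(c['image'][u[1]-48:u[1]+48,u[0]-48:u[0]+48],(390,390),interpolation=cv2.INTER_CUBIC)); print(k,u)
cv2.imwrite(f'pics/{sys.argv[1]}.png',np.hstack(L)[:,:,::-1])
E
python3 shot.py t1 .662 -.086 .05
```

```text
t 6.83 pos [ 0.6602 -0.0859  0.2453] w 0.0276 F [ 0.2  0.4 -0.7] x [-0.01   0.002 -1.   ] z [ 0.427  0.904 -0.002] q [-0.3   0.78  1.44 -0.    0.94 -1.43]
frac [ 0.187 -0.009  0.003]
top [294 149]
side [330 205]
```

View pics/t1.png

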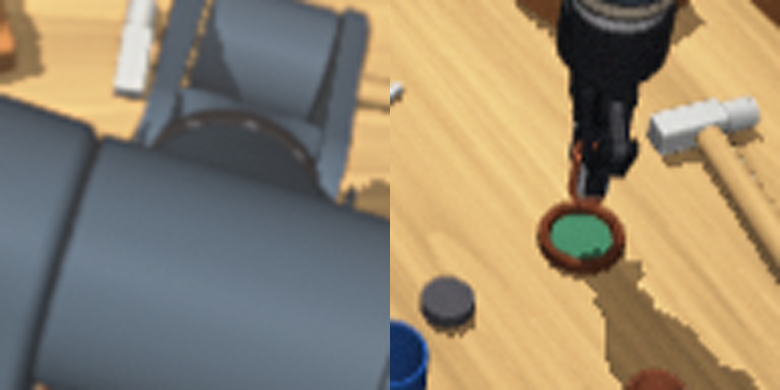

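The tiny beaker is held upright above the green stand (side crop (590,180) over (582,238)). Lowering it.

Call:
jog_arm(commands="-1 0.06 -0.009 0.003 0; -1 0.12 -0.009 0.003 0; -1 0.165 -0.009 0.003 0; -1 0.18 -0.009 0.003 0; -1 0.187 -0.009 0.003 0")

```text
time: 7.55
ee_pos: [0.6637, -0.086, 0.2019]
tcp_rot: [0.596, -0.378, 0.598, 0.38]
force: [0.2, 0.5, -0.7]
grip_width: 0.0272
```

```bash
python3 p.py .662 -.086 .1985
```

```text
t 7.55 pos [ 0.6637 -0.086   0.2019] w 0.0272 F [ 0.2  0.5 -0.7] x [-0.004  0.    -1.   ] z [ 0.426  0.905 -0.001] q [-0.3   0.84  1.44 -0.    0.86 -1.43]
frac [ 0.014  0.006 -0.003]
```

Call:
jog_arm(commands="-1 0.007 0.006 -0.003 0; -1 0.014 0.006 -0.003 0; -1 0.018 0.006 -0.003 0; -1 0.018 0.006 -0.003 0; -1 0.018 0.006 -0.003 0")

```text
time: 8.18
ee_pos: [0.6621, -0.086, 0.1975]
tcp_rot: [0.596, -0.378, 0.598, 0.379]
force: [0.2, 0.0, -0.1]
grip_width: 0.0275
```

Call:
jog_arm(commands="-1 0.004 0 0 0; -1 0.006 0 0 0; 1 0.006 0 0 0; 1 0.004 0 0 0; 1 0.004 0 0 0")

```text
time: 8.8
ee_pos: [0.6621, -0.086, 0.1963]
tcp_rot: [0.596, -0.378, 0.598, 0.38]
force: [-0.2, 0.4, 0.6]
grip_width: 0.0801
```

Call:
jog_arm(commands="1 -0.02 0 0 0; 1 -0.1 0 0 0; 1 -0.25 0 0 0; 1 -0.45 0 0 0; 1 -0.6 0 0 0")

```text
time: 9.43
ee_pos: [0.6629, -0.0861, 0.3504]
tcp_rot: [0.597, -0.379, 0.597, 0.378]
force: [0.8, 0.8, -1.0]
grip_width: 0.0853
```

```bash
python3 p.py .5997 -.2584 .34;python3 shot.py t2 .662 -.086 .05
```

```text
t 9.43 pos [ 0.6629 -0.0861  0.3504] w 0.0853 F [ 0.8  0.8 -1. ] x [ 0.    -0.001 -1.   ] z [ 0.426  0.905 -0.001] q [-0.3   0.65  1.37 -0.    1.13 -1.43]
frac [ 0.042 -0.065 -0.731]
top [294 149]
side [330 205]
```

View pics/t2.png

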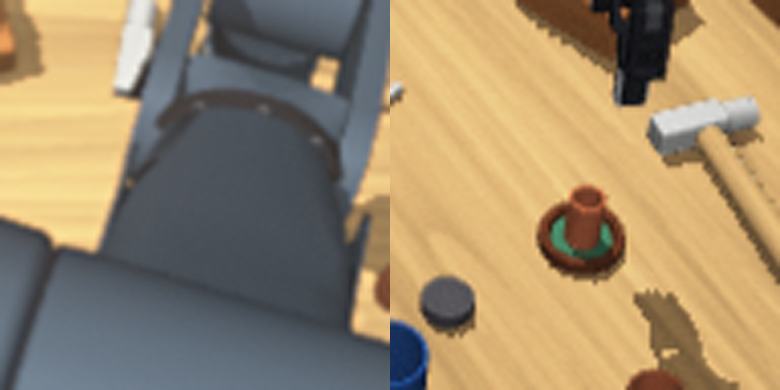

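The tiny beaker stands upright, centred on the green floor (side crop (586,218)). Next the small beaker.

Call:
jog_arm(commands="1 0 -0.02 -0.2 0; 1 0 -0.04 -0.4 0; 1 0.05 -0.06 -0.6 0; 1 0.1 -0.065 -0.73 0; 1 0.2 -0.065 -0.731 0")

```text
time: 10.15
ee_pos: [0.6007, -0.2619, 0.3049]
tcp_rot: [0.6, -0.382, 0.595, 0.374]
force: [-0.6, 0.2, 0.3]
grip_width: 0.0855
```

```bash
python3 p.py .5997 -.2584 .202
```

```text
t 10.15 pos [ 0.6007 -0.2619  0.3049] w 0.0855 F [-0.6  0.2  0.3] x [ 0.012 -0.006 -1.   ] z [ 0.43   0.903 -0.   ] q [-0.58  0.68  1.44  0.    1.01 -1.71]
frac [0.412 0.015 0.011]
```

Call:
jog_arm(commands="1 0.1 0.015 0.011 0; 1 0.25 0.015 0.011 0; 1 0.38 0.015 0.011 0; 1 0.412 0.015 0.011 0; 1 0.412 0.015 0.011 0")

```text
time: 10.78
ee_pos: [0.5998, -0.2584, 0.2021]
tcp_rot: [0.6, -0.382, 0.595, 0.374]
force: [-0.6, -0.4, 0.1]
grip_width: 0.0853
```

Call:
jog_arm(commands="-1 0 0 0 0; -1 0 0 0 0; -1 0 0 0 0; -1 0 0 0 0; -1 0 0 0 0")

```text
time: 11.4
ee_pos: [0.6001, -0.2587, 0.2034]
tcp_rot: [0.6, -0.382, 0.595, 0.373]
force: [-0.6, 0.3, 6.8]
grip_width: 0.0388
```

```bash
python3 p.py .5997 -.2584 .35
```

```text
t 11.40 pos [ 0.6001 -0.2587  0.2034] w 0.0388 F [-0.6  0.3  6.8] x [ 0.013 -0.007 -1.   ] z [ 0.429  0.903 -0.001] q [-0.58  0.82  1.49  0.    0.82 -1.71]
frac [-0.586 -0.007 -0.   ]
```

Call:
jog_arm(commands="-1 -0.15 0 0 0; -1 -0.3 0 0 0; -1 -0.45 0 0 0; -1 -0.55 0 0 0; -1 -0.55 0 0 0")

```text
time: 12.02
ee_pos: [0.5987, -0.2579, 0.3429]
tcp_rot: [0.601, -0.384, 0.594, 0.372]
force: [0.6, 0.0, -1.8]
grip_width: 0.0387
```

```bash
python3 p.py .3647 -.3124 .33
```

```text
t 12.03 pos [ 0.5987 -0.2579  0.3429] w 0.0387 F [ 0.6  0.  -1.8] x [ 0.017 -0.01  -1.   ] z [ 0.429  0.903 -0.001] q [-0.58  0.63  1.42  0.    1.07 -1.71]
frac [ 0.038  0.753 -0.599]
```

Call:
jog_arm(commands="-1 0 0.15 -0.12 0; -1 0 0.33 -0.26 0; -1 0 0.5 -0.4 0; -1 0 0.6 -0.48 0; -1 0 0.65 -0.52 0")

```text
time: 12.65
ee_pos: [0.3944, -0.3054, 0.3386]
tcp_rot: [0.601, -0.382, 0.595, 0.372]
force: [0.1, 0.0, -2.0]
grip_width: 0.0389
```

```bash
python3 p.py .3647 -.3124 .26
```

```text
t 12.65 pos [ 0.3944 -0.3054  0.3386] w 0.0389 F [ 0.1  0.  -2. ] x [ 0.015 -0.007 -1.   ] z [0.431 0.902 0.   ] q [-0.89  0.46  1.82  0.01  0.85 -2.02]
frac [ 0.313  0.1   -0.077]
```

Call:
jog_arm(commands="-1 0.06 0.1 -0.077 0; -1 0.16 0.1 -0.077 0; -1 0.26 0.1 -0.077 0; -1 0.313 0.1 -0.077 0; -1 0.313 0.1 -0.077 0")

```text
time: 13.28
ee_pos: [0.365, -0.3123, 0.2588]
tcp_rot: [0.601, -0.381, 0.595, 0.373]
force: [-0.3, 0.0, -0.6]
grip_width: 0.0389
```

```bash
python3 p.py .3647 -.3124 .2095; python3 shot.py s1 .365 -.312 .05
```

```text
t 13.28 pos [ 0.365  -0.3123  0.2588] w 0.0389 F [-0.3  0.  -0.6] x [ 0.014 -0.005 -1.   ] z [0.431 0.903 0.002] q [-0.94  0.58  1.92  0.01  0.63 -2.08]
frac [ 0.197  0.004 -0.001]
top [365 239]
side [281 308]
```

View pics/s1.png

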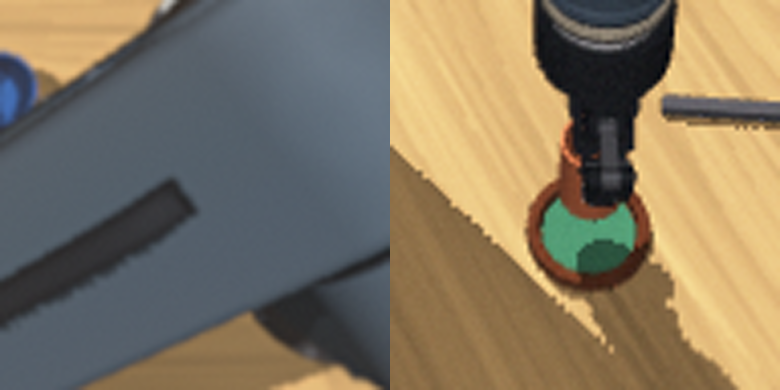

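The small beaker hangs over its stand (side crop (590,170) over (590,238)). Lowering it.

Call:
jog_arm(commands="-1 0.06 0.008 -0.002 0; -1 0.12 0.01 -0.003 0; -1 0.17 0.01 -0.003 0; -1 0.19 0.01 -0.003 0; -1 0.197 0.01 -0.003 0")

```text
time: 14.0
ee_pos: [0.3634, -0.3127, 0.2108]
tcp_rot: [0.601, -0.382, 0.595, 0.372]
force: [0.3, -0.0, -0.5]
grip_width: 0.0385
```

```bash
python3 p.py .3630 -.3120 .2095
```

```text
t 14.00 pos [ 0.3634 -0.3127  0.2108] w 0.0385 F [ 0.3 -0.  -0.5] x [ 0.016 -0.007 -1.   ] z [ 0.431  0.903 -0.   ] q [-0.95  0.68  1.94  0.02  0.5  -2.09]
frac [0.005 0.003 0.002]
```

Call:
jog_arm(commands="-1 0.005 0.002 0 0; -1 0.009 0.002 0 0; -1 0.009 0.002 0 0; 1 0.009 0.002 0 0; 1 0.009 0.002 0 0")

```text
time: 14.62
ee_pos: [0.3631, -0.3125, 0.2086]
tcp_rot: [0.601, -0.383, 0.595, 0.372]
force: [1.0, -0.7, -0.2]
grip_width: 0.0728
```

Call:
jog_arm(commands="1 0 0 0 0; 1 -0.06 0 0 0; 1 -0.2 0 0 0; 1 -0.4 0 0 0; 1 -0.6 0 0 0")

```text
time: 15.25
ee_pos: [0.3604, -0.311, 0.3608]
tcp_rot: [0.601, -0.383, 0.595, 0.372]
force: [0.7, -0.6, -0.2]
grip_width: 0.0855
```

```bash
python3 p.py .5122 .4044 .36; python3 shot.py s2 .365 -.312 .05
```

```text
t 15.25 pos [ 0.3604 -0.311   0.3608] w 0.0855 F [ 0.7 -0.6 -0.2] x [ 0.016 -0.008 -1.   ] z [ 0.431  0.903 -0.   ] q [-0.95  0.39  1.85  0.01  0.88 -2.08]
frac [-0.01   0.684  2.844]
top [365 239]
side [281 308]
```

View pics/s2.png

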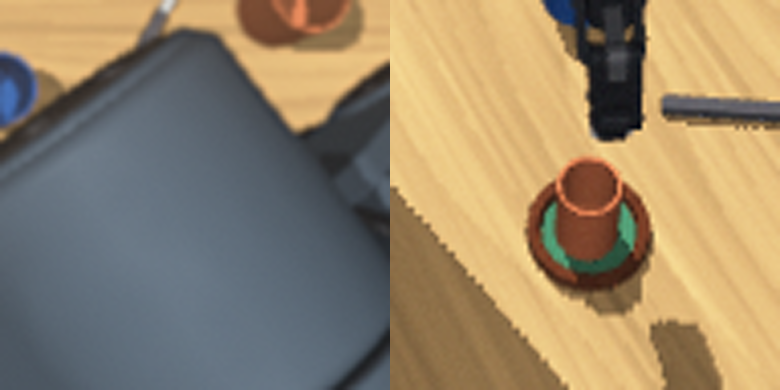

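The small beaker stands upright in its stand (side crop (590,210)). Going for the middle beaker.

Call:
jog_arm(commands="1 0 0.05 0.2 0; 1 0 0.11 0.45 0; 1 0 0.17 0.7 0; 1 0 0.22 0.9 0; 1 0 0.24 1 0")

```text
time: 15.98
ee_pos: [0.4141, -0.058, 0.3608]
tcp_rot: [0.601, -0.387, 0.594, 0.369]
force: [-0.1, -0.6, -0.9]
grip_width: 0.0855
```

Call:
jog_arm(commands="1 0 0.05 0.2 0; 1 0 0.11 0.45 0; 1 0 0.17 0.7 0; 1 0 0.22 0.9 0; 1 0 0.24 1 0")

```text
time: 16.6
ee_pos: [0.4664, 0.1964, 0.3574]
tcp_rot: [0.6, -0.388, 0.594, 0.37]
force: [0.9, 0.4, 0.5]
grip_width: 0.0852
```

```bash
python3 p.py .5122 .4044 .36
```

```text
t 16.60 pos [0.4664 0.1964 0.3574] w 0.0852 F [0.9 0.4 0.5] x [ 0.021 -0.016 -1.   ] z [ 0.425  0.905 -0.006] q [ 0.18  0.43  1.78 -0.03  0.91 -0.93]
frac [-0.02   0.187  0.831]
```

```bash
sed -i "s/^d=.*/d=np.array(t)-s['ee_pos']-[0,0,0] - .155*(R[:,0]-[0,0,-1])/" p.py; python3 p.py .5122 .4044 .36
```

```text
t 16.60 pos [0.4664 0.1964 0.3574] w 0.0852 F [0.9 0.4 0.5] x [ 0.021 -0.016 -1.   ] z [ 0.425  0.905 -0.006] q [ 0.18  0.43  1.78 -0.03  0.91 -0.93]
frac [-0.02   0.203  0.835]
```

Call:
jog_arm(commands="1 0 0.05 0.2 0; 1 0 0.11 0.45 0; 1 0.02 0.17 0.7 0; 1 0.06 0.2 0.82 0; 1 0.12 0.203 0.835 0")

```text
time: 17.23
ee_pos: [0.5093, 0.4086, 0.3242]
tcp_rot: [0.6, -0.389, 0.593, 0.371]
force: [-1.1, 0.5, -0.1]
grip_width: 0.0854
```

```bash
python3 p.py .5122 .4044 .213;  python3 shot.py m0 .512 .404 .05
```

```text
t 17.23 pos [0.5093 0.4086 0.3242] w 0.0854 F [-1.1  0.5 -0.1] x [ 0.022 -0.016 -1.   ] z [ 0.422  0.907 -0.005] q [ 0.51  0.66  1.43 -0.03  1.04 -0.61]
frac [ 0.445  0.011 -0.005]
top [145 193]
side [218 130]
```

View pics/m0.png

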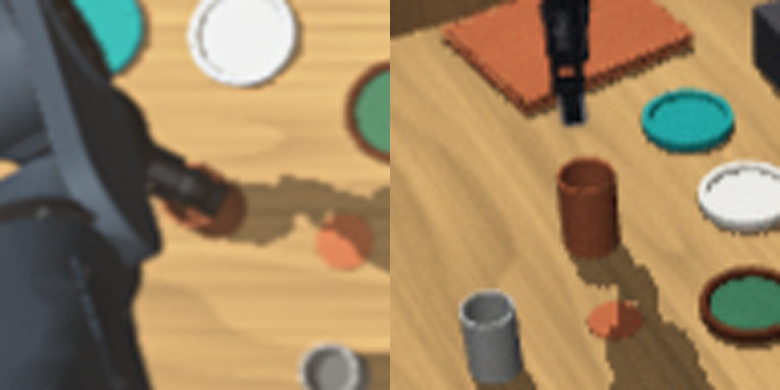

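The open gripper is above the middle beaker (side crop (572,110) over (588,205)), and nothing is in the way of the fingers. Descending.

Call:
jog_arm(commands="1 0.12 0.011 -0.005 0; 1 0.27 0.011 -0.005 0; 1 0.4 0.011 -0.005 0; 1 0.445 0.011 -0.005 0; 1 0.445 0.011 -0.005 0")

```text
time: 17.95
ee_pos: [0.5072, 0.4026, 0.2107]
tcp_rot: [0.597, -0.388, 0.597, 0.37]
force: [0.3, -0.4, 1.0]
grip_width: 0.0856
```

Call:
jog_arm(commands="-1 0 0 0 0; -1 0 0 0 0; -1 0 0 0 0; -1 0 0 0 0; -1 0 0 0 0")

```text
time: 18.58
ee_pos: [0.5081, 0.4031, 0.2129]
tcp_rot: [0.599, -0.388, 0.595, 0.37]
force: [0.2, 0.3, 5.9]
grip_width: 0.0513
```

```bash
python3 p.py .5122 .4044 .35
```

```text
t 18.57 pos [0.5081 0.4031 0.2129] w 0.0513 F [0.2 0.3 5.9] x [ 0.018 -0.019 -1.   ] z [ 0.425  0.905 -0.009] q [ 0.5   0.8   1.5  -0.03  0.83 -0.61]
frac [-0.548 -0.011  0.012]
```

Call:
jog_arm(commands="-1 -0.12 0 0 0; -1 -0.27 -0.003 0.003 0; -1 -0.4 -0.006 0.006 0; -1 -0.5 -0.008 0.008 0; -1 -0.5 -0.01 0.01 0")

```text
time: 19.2
ee_pos: [0.5094, 0.407, 0.3401]
tcp_rot: [0.6, -0.388, 0.593, 0.37]
force: [-0.5, 0.3, -2.7]
grip_width: 0.0513
```

```bash
python3 p.py .5955 .2539 .33
```

```text
t 19.20 pos [0.5094 0.407  0.3401] w 0.0513 F [-0.5  0.3 -2.7] x [ 0.022 -0.017 -1.   ] z [ 0.425  0.905 -0.005] q [ 0.51  0.64  1.42 -0.03  1.07 -0.61]
frac [ 0.058 -0.554 -0.404]
```

Call:
jog_arm(commands="-1 0 -0.12 -0.09 0; -1 0 -0.27 -0.2 0; -1 0.02 -0.42 -0.31 0; -1 0.05 -0.52 -0.38 0; -1 0.058 -0.554 -0.404 0")

```text
time: 19.82
ee_pos: [0.5923, 0.2547, 0.3277]
tcp_rot: [0.599, -0.387, 0.595, 0.37]
force: [-0.1, 0.9, -1.5]
grip_width: 0.0515
```

```bash
python3 p.py .5955 .2539 .25
```

```text
t 19.82 pos [0.5923 0.2547 0.3277] w 0.0515 F [-0.1  0.9 -1.5] x [ 0.018 -0.018 -1.   ] z [ 0.427  0.904 -0.008] q [ 0.24  0.64  1.45 -0.02  1.03 -0.88]
frac [0.311 0.01  0.01 ]
```

Call:
jog_arm(commands="-1 0.08 0.01 0.01 0; -1 0.19 0.01 0.01 0; -1 0.28 0.01 0.01 0; -1 0.311 0.01 0.01 0; -1 0.311 0.01 0.01 0")

```text
time: 20.45
ee_pos: [0.5921, 0.2572, 0.2492]
tcp_rot: [0.599, -0.387, 0.595, 0.37]
force: [-0.2, -0.6, -1.3]
grip_width: 0.0514
```

```bash
python3 p.py .5955 .2539 .219;  python3 shot.py m1 .5955 .254 .05
```

```text
t 20.45 pos [0.5921 0.2572 0.2492] w 0.0514 F [-0.2 -0.6 -1.3] x [ 0.017 -0.018 -1.   ] z [ 0.426  0.905 -0.009] q [ 0.24  0.75  1.5  -0.03  0.89 -0.87]
frac [ 0.121 -0.001  0.001]
top [192 168]
side [258 147]
```

View pics/m1.png

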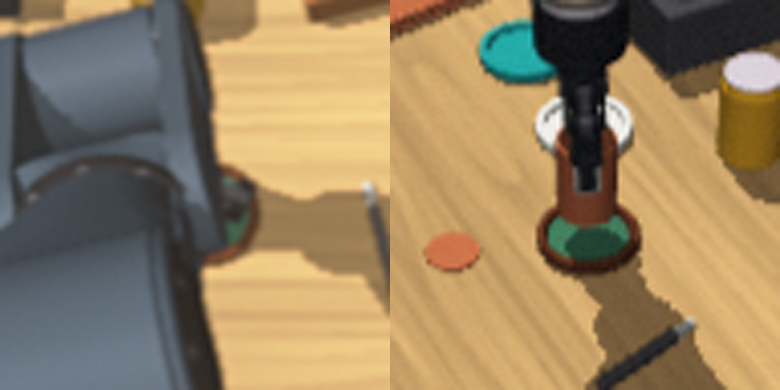

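The middle beaker is upright just above its own stand, the dark-rimmed green one (side crop (588,190) over (588,240)). Lowering it.

Call:
jog_arm(commands="-1 0.05 0 0 0; -1 0.09 0 0 0; -1 0.112 0 0 0; -1 0.118 0 0 0; -1 0.121 0 0 0")

```text
time: 21.18
ee_pos: [0.5935, 0.2566, 0.2203]
tcp_rot: [0.6, -0.387, 0.594, 0.37]
force: [-1.1, 0.1, -1.6]
grip_width: 0.0513
```

```bash
python3 p.py .5955 .2539 .218
```

```text
t 21.18 pos [0.5935 0.2566 0.2203] w 0.0513 F [-1.1  0.1 -1.6] x [ 0.02  -0.017 -1.   ] z [ 0.427  0.904 -0.007] q [ 0.24  0.79  1.5  -0.03  0.83 -0.87]
frac [ 0.009  0.004 -0.002]
```

Call:
jog_arm(commands="-1 0.005 0 0 0; -1 0.01 0 0 0; -1 0.01 0 0 0; 1 0.01 0 0 0; 1 0.01 0 0 0")

```text
time: 21.8
ee_pos: [0.5936, 0.2566, 0.2177]
tcp_rot: [0.6, -0.388, 0.594, 0.37]
force: [-0.4, 1.0, -0.3]
grip_width: 0.0848
```

Call:
jog_arm(commands="1 0 0 0 0; 1 -0.06 0 0 0; 1 -0.2 0 0 0; 1 -0.4 0 0 0; 1 -0.6 0 0 0")

```text
time: 22.42
ee_pos: [0.5904, 0.2591, 0.37]
tcp_rot: [0.6, -0.388, 0.594, 0.37]
force: [0.4, 0.8, -0.3]
grip_width: 0.0855
```

```bash
python3 p.py .5256 -.3977 .37; python3 shot.py m2 .5955 .254 .05
```

```text
t 22.43 pos [0.5904 0.2591 0.37  ] w 0.0855 F [ 0.4  0.8 -0.3] x [ 0.021 -0.017 -1.   ] z [ 0.427  0.904 -0.006] q [ 0.24  0.59  1.42 -0.02  1.12 -0.88]
frac [ 0.038 -0.87  -2.483]
top [192 168]
side [258 147]
```

View pics/m2.png

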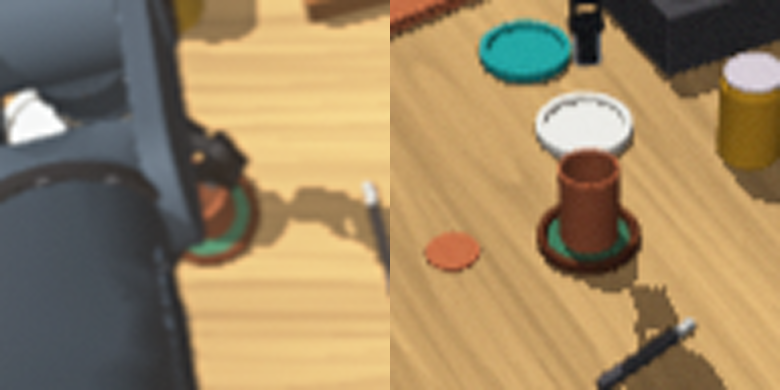

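The middle beaker stands upright inside its stand (side crop (588,205)). Last is the large beaker.

Call:
jog_arm(commands="1 0 -0.07 -0.2 0; 1 0 -0.15 -0.43 0; 1 0 -0.22 -0.65 0; 1 0 -0.3 -0.87 0; 1 0 -0.33 -0.95 0")

```text
time: 23.15
ee_pos: [0.565, 0.0068, 0.3783]
tcp_rot: [0.605, -0.388, 0.59, 0.367]
force: [-0.8, -0.2, 0.5]
grip_width: 0.085
```

Call:
jog_arm(commands="1 0 -0.07 -0.2 0; 1 0 -0.15 -0.43 0; 1 0 -0.22 -0.65 0; 1 0 -0.3 -0.87 0; 1 0 -0.33 -0.95 0")

```text
time: 23.78
ee_pos: [0.5369, -0.2463, 0.381]
tcp_rot: [0.606, -0.388, 0.591, 0.365]
force: [0.8, -0.0, 0.2]
grip_width: 0.0858
```

```bash
python3 p.py .5256 -.3977 .34
```

```text
t 23.77 pos [ 0.5369 -0.2463  0.381 ] w 0.0858 F [ 0.8 -0.   0.2] x [ 0.035 -0.015 -0.999] z [0.433 0.902 0.002] q [-0.62  0.5   1.56  0.01  1.04 -1.75]
frac [ 0.171 -0.191 -0.567]
```

Call:
jog_arm(commands="1 0.02 -0.06 -0.2 0; 1 0.06 -0.14 -0.42 0; 1 0.1 -0.18 -0.54 0; 1 0.15 -0.191 -0.567 0; 1 0.171 -0.191 -0.567 0")

```text
time: 24.4
ee_pos: [0.5199, -0.3942, 0.3385]
tcp_rot: [0.606, -0.386, 0.591, 0.367]
force: [0.3, 0.8, 0.4]
grip_width: 0.0855
```

```bash
python3 p.py .5256 -.3977 .228; python3 shot.py l0 .5256 -.3977 .05
```

```text
t 24.40 pos [ 0.5199 -0.3942  0.3385] w 0.0855 F [0.3 0.8 0.4] x [ 0.033 -0.012 -0.999] z [0.432 0.902 0.004] q [-0.82  0.63  1.43  0.02  1.04 -1.96]
frac [ 0.442  0.011 -0.007]
top [389 190]
side [355 308]
```

View pics/l0.png

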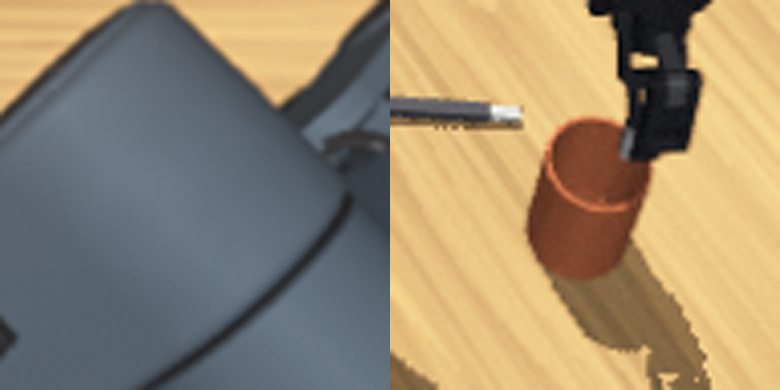

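Run:
```python
import pickle
from h import *
c=pickle.load(open('c0.pkl','rb'))['side']
R0=np.array([.033,-.012,-.999]);Z=np.array([.432,.902,.004]);p=np.array([.5199,-.3942,.3385])
for d in (.14,.165):
  for s in (-1,0,1):
    u=proj(c,[p+R0*d+Z*s*.0425])[0]; print(d,s,(u-[355-48,308-48])*390/96+[390,0])
print((proj(c,[[.5256,-.3977,.09]])[0]-[355-48,308-48])*390/96+[390,0])
```

```text
0.14 -1 [642.30354773 130.07154451]
0.14 0 [626.18459284  61.67292278]
0.14 1 [610.93799857  -2.84845758]
0.165 -1 [635.36440346 153.61225696]
0.165 0 [619.76465215  85.83211491]
0.165 1 [604.991718    21.81618731]
[596.96675163 162.97328163]
```

The near finger's tip appears at about (635,150) in the side crop, where projection puts it (638,150), so the alignment is good. Descending.

Call:
jog_arm(commands="1 0.1 0.008 -0.005 0; 1 0.22 0.011 -0.007 0; 1 0.28 0.011 -0.007 0; 1 0.28 0.011 -0.007 0; 1 0.28 0.011 -0.007 0")

```text
time: 25.12
ee_pos: [0.5199, -0.3945, 0.27]
tcp_rot: [0.606, -0.388, 0.59, 0.367]
force: [-0.3, 1.2, 0.2]
grip_width: 0.0849
```

```bash
python3 p.py .5256 -.3977 .228; python3 shot.py l1 .5256 -.3977 .05
```

```text
t 25.12 pos [ 0.5199 -0.3945  0.27  ] w 0.0849 F [-0.3  1.2  0.2] x [ 0.035 -0.014 -0.999] z [0.431 0.903 0.003] q [-0.82  0.72  1.48  0.02  0.91 -1.96]
frac [ 0.168  0.003 -0.004]
top [389 190]
side [355 308]
```

View pics/l1.png

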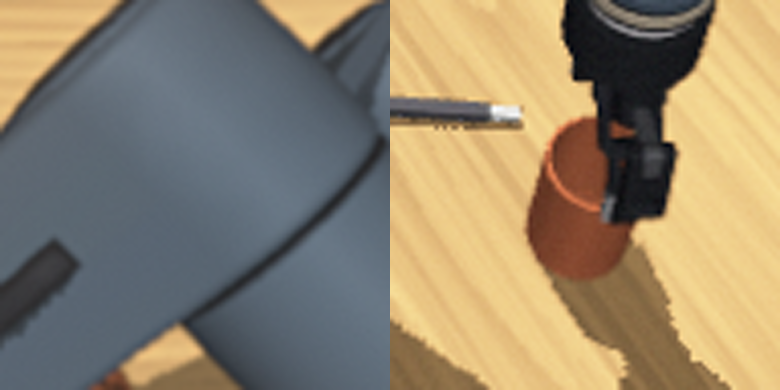

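Run:
```python
import pickle
from h import *
c=pickle.load(open('c0.pkl','rb'))['side']
R0=np.array([.035,-.014,-.999]);Z=np.array([.431,.903,.003]);Y=np.cross(Z,R0);p=np.array([.5199,-.3945,.27])
im=cv2.imread('pics/l1.png')
f=lambda P:(proj(c,P)-[307,260])*390/96+[390,0]
for d0,d1,w,col in ((.125,.160,.0425,(0,255,255)),(.125,.160,.057,(0,255,0))):
  Q=f([p+R0*d+Y*y-Z*w for d,y in((d0,-.011),(d0,.011),(d1,.011),(d1,-.011))]); cv2.polylines(im,[Q.astype(np.int32)],True,col,1)
a=np.linspace(0,6.283,40)
for z in(0,.09): cv2.polylines(im,[f(np.c_[.5256+.032*np.cos(a),-.3977+.032*np.sin(a),a*0+z]).astype(np.int32)],True,(255,0,255),1)
cv2.imwrite('pics/l1b.png',im)
```

```text
(no output)
```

View pics/l1b.png

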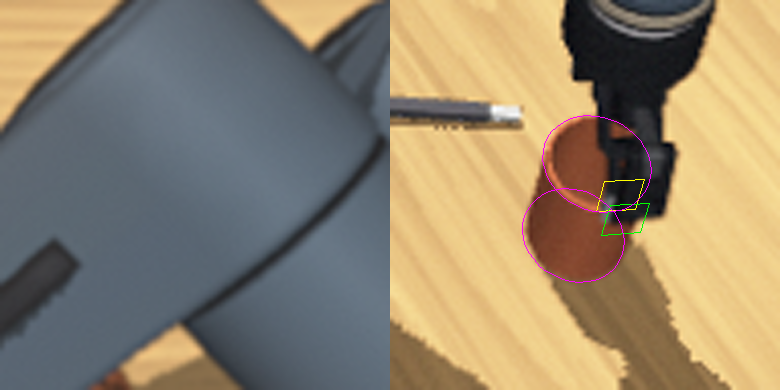

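Call:
jog_arm(commands="1 0.06 0.003 -0.004 0; 1 0.12 0.003 -0.004 0; 1 0.16 0.003 -0.004 0; 1 0.168 0.003 -0.004 0; 1 0.168 0.003 -0.004 0")

```text
time: 25.85
ee_pos: [0.5201, -0.396, 0.2278]
tcp_rot: [0.606, -0.388, 0.59, 0.366]
force: [0.4, -0.4, -0.0]
grip_width: 0.0853
```

Call:
jog_arm(commands="-1 0 0 0 0; -1 0 0 0 0; -1 0 0 0 0; -1 0 0 0 0; -1 0 0 0 0")

```text
time: 26.48
ee_pos: [0.5204, -0.3961, 0.2286]
tcp_rot: [0.606, -0.388, 0.59, 0.366]
force: [0.6, 1.8, 5.4]
grip_width: 0.0635
```

```bash
python3 p.py .5256 -.3977 .37; python3 shot.py l2 .5256 -.3977 .05
```

```text
t 26.48 pos [ 0.5204 -0.3961  0.2286] w 0.0635 F [0.6 1.8 5.4] x [ 0.036 -0.014 -0.999] z [0.431 0.902 0.002] q [-0.82  0.78  1.49  0.02  0.84 -1.96]
frac [-0.565 -0.019  0.003]
top [389 190]
side [355 308]
```

View pics/l2.png

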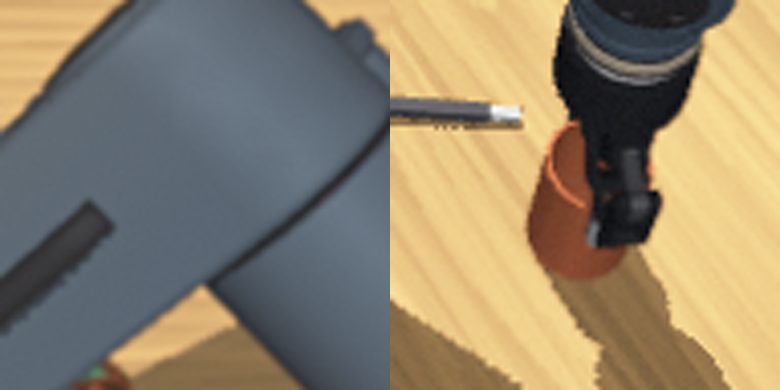

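Call:
jog_arm(commands="-1 0 0 0 0; -1 -0.04 0 0 0; -1 -0.12 0 0 0; -1 -0.2 0 0 0; -1 -0.2 0 0 0", newtons=60)

```text
time: 27.2
ee_pos: [0.5192, -0.3961, 0.2816]
tcp_rot: [0.606, -0.39, 0.59, 0.364]
force: [0.0, -0.6, -2.7]
grip_width: 0.0627
```

```bash
python3 p.py .5256 -.3977 .37; python3 shot.py l3 .5256 -.3977 .1
```

```text
t 27.20 pos [ 0.5192 -0.3961  0.2816] w 0.0627 F [ 0.  -0.6 -2.7] x [ 0.04  -0.019 -0.999] z [0.431 0.902 0.   ] q [-0.83  0.71  1.47  0.02  0.92 -1.96]
frac [-0.353 -0.014  0.005]
top [394 187]
side [358 298]
```

View pics/l3.png

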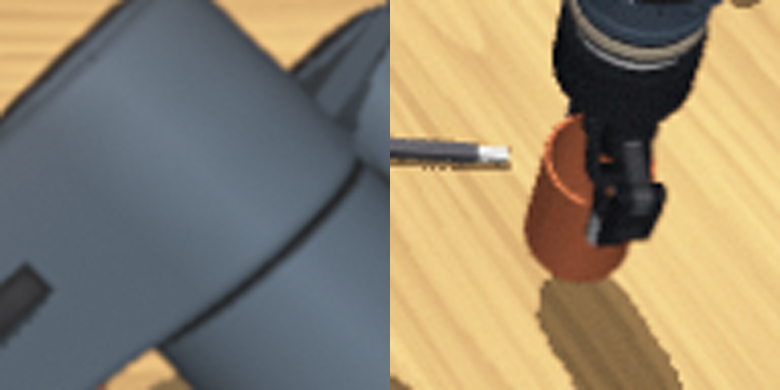

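The large beaker is lifted clear, upright between the fingers (side crop (580,200)), with its shadow detached. Raising it and carrying it over.

Call:
jog_arm(commands="-1 -0.1 0 0 0; -1 -0.2 0 0 0; -1 -0.3 0 0 0; -1 -0.34 0 0 0; -1 -0.34 0 0 0")

```text
time: 27.92
ee_pos: [0.5154, -0.394, 0.3642]
tcp_rot: [0.606, -0.389, 0.59, 0.366]
force: [0.9, 0.4, -2.8]
grip_width: 0.0626
```

```bash
python3 p.py .4717 .0133 .36
```

```text
t 27.93 pos [ 0.5154 -0.394   0.3642] w 0.0626 F [ 0.9  0.4 -2.8] x [ 0.036 -0.015 -0.999] z [0.431 0.902 0.002] q [-0.83  0.6   1.42  0.02  1.09 -1.96]
frac [-0.015  0.884  1.394]
```

Call:
jog_arm(commands="-1 -0.01 0.09 0.14 0; -1 -0.01 0.22 0.34 0; -1 -0.01 0.34 0.54 0; -1 -0.01 0.44 0.7 0; -1 -0.01 0.5 0.79 0")

```text
time: 28.55
ee_pos: [0.4865, -0.1591, 0.3606]
tcp_rot: [0.605, -0.387, 0.59, 0.368]
force: [-0.3, 0.2, -3.3]
grip_width: 0.0627
```

```bash
python3 p.py .4717 .0133 .33
```

```text
t 28.55 pos [ 0.4865 -0.1591  0.3606] w 0.0627 F [-0.3  0.2 -3.3] x [ 0.033 -0.012 -0.999] z [0.429 0.903 0.003] q [-0.54  0.43  1.77  0.01  0.9  -1.67]
frac [0.112 0.375 0.595]
```

Call:
jog_arm(commands="-1 0 0.13 0.2 0; -1 0 0.25 0.4 0; -1 0.03 0.34 0.54 0; -1 0.08 0.375 0.595 0; -1 0.112 0.375 0.595 0")

```text
time: 29.18
ee_pos: [0.4664, 0.0157, 0.3285]
tcp_rot: [0.604, -0.388, 0.591, 0.369]
force: [-0.5, -0.5, -3.6]
grip_width: 0.0624
```

```bash
python3 p.py .4717 .0133 .265
```

```text
t 29.18 pos [0.4664 0.0157 0.3285] w 0.0624 F [-0.5 -0.5 -3.6] x [ 0.031 -0.012 -0.999] z [0.428 0.904 0.002] q [-0.2   0.44  1.91 -0.01  0.77 -1.33]
frac [ 0.254  0.005 -0.001]
```

Call:
jog_arm(commands="-1 0.07 0.005 -0.001 0; -1 0.15 0.005 -0.001 0; -1 0.22 0.005 -0.001 0; -1 0.254 0.005 -0.001 0; -1 0.254 0.005 -0.001 0")

```text
time: 29.8
ee_pos: [0.4674, 0.0143, 0.2643]
tcp_rot: [0.604, -0.387, 0.591, 0.369]
force: [-0.5, -0.3, -3.4]
grip_width: 0.0625
```

```bash
python3 p.py .4717 .0133 .236; python3 shot.py l4 .4717 .0133 .05
```

```text
t 29.80 pos [0.4674 0.0143 0.2643] w 0.0625 F [-0.5 -0.3 -3.4] x [ 0.029 -0.012 -0.999] z [0.429 0.903 0.001] q [-0.21  0.56  1.95 -0.01  0.59 -1.33]
frac [0.113 0.006 0.003]
top [265 206]
side [258 206]
```

View pics/l4.png

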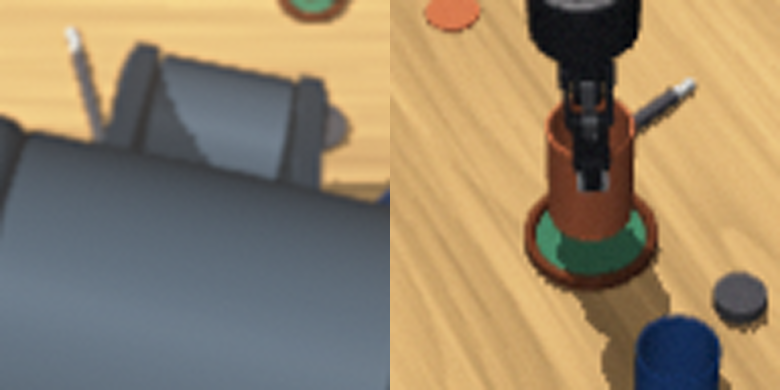

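The large beaker is over its stand (side crop (590,180) over (592,240)), well centred. Lowering it.

Call:
jog_arm(commands="-1 0.04 0.006 0.003 0; -1 0.08 0.006 0.003 0; -1 0.1 0.006 0.003 0; -1 0.11 0.006 0.003 0; -1 0.113 0.006 0.003 0")

```text
time: 30.52
ee_pos: [0.4673, 0.0157, 0.2367]
tcp_rot: [0.604, -0.388, 0.591, 0.368]
force: [-0.2, 0.5, -3.5]
grip_width: 0.0628
```

```bash
python3 p.py .4717 .0133 .234
```

```text
t 30.52 pos [0.4673 0.0157 0.2367] w 0.0628 F [-0.2  0.5 -3.5] x [ 0.031 -0.013 -0.999] z [0.428 0.904 0.002] q [-0.2   0.62  1.97 -0.01  0.52 -1.32]
frac [ 0.011  0.001 -0.002]
```

Call:
jog_arm(commands="-1 0.005 0 0 0; -1 0.01 0 0 0; -1 0.013 0 0 0; -1 0.013 0 0 0; -1 0.013 0 0 0")

```text
time: 31.15
ee_pos: [0.4673, 0.0158, 0.2347]
tcp_rot: [0.605, -0.388, 0.59, 0.368]
force: [-3.6, 1.3, 9.7]
grip_width: 0.0627
```

Call:
jog_arm(commands="1 0 0 0 0; 1 0 0 0 0; 1 0 0 0 0; 1 0 0 0 0; 1 -0.02 0 0 0")

```text
time: 31.78
ee_pos: [0.4671, 0.0159, 0.2395]
tcp_rot: [0.604, -0.388, 0.59, 0.368]
force: [-0.4, 0.8, 0.3]
grip_width: 0.0858
```

Call:
jog_arm(commands="1 -0.06 0 0 0; 1 -0.15 -0.004 0 0; 1 -0.3 -0.01 0 0; 1 -0.5 -0.015 0 0; 1 -0.65 -0.02 0 0")

```text
time: 32.4
ee_pos: [0.4663, 0.0158, 0.4043]
tcp_rot: [0.605, -0.388, 0.59, 0.368]
force: [0.1, 0.4, 0.0]
grip_width: 0.0855
```

```bash
python3 p.py .2625 .567 .40; python3 shot.py l5 .4717 .0133 .05
```

```text
t 32.40 pos [0.4663 0.0158 0.4043] w 0.0855 F [0.1 0.4 0. ] x [ 0.033 -0.013 -0.999] z [0.428 0.904 0.002] q [-0.2   0.31  1.83 -0.01  0.97 -1.33]
frac [-0.039  1.702  1.642]
top [265 206]
side [258 206]
```

View pics/l5.png

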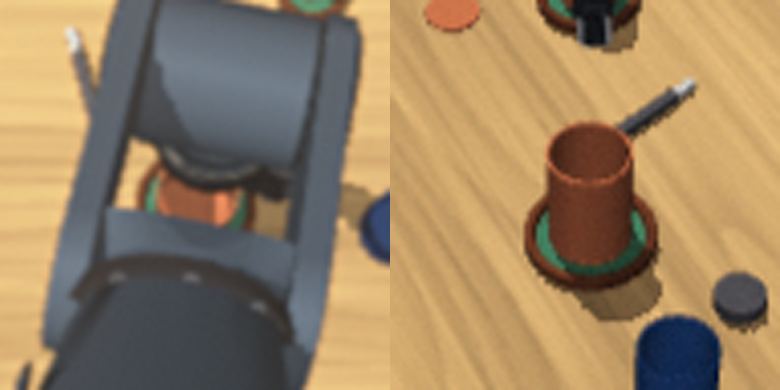

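The large beaker stands upright in its stand (side crop (590,195)). Moving the arm aside for a full check.

Call:
jog_arm(commands="1 0 0.15 0.15 0; 1 0 0.32 0.32 0; 1 0 0.48 0.48 0; 1 0 0.64 0.63 0; 1 0 0.75 0.73 0")

```text
time: 33.12
ee_pos: [0.3746, 0.2625, 0.3981]
tcp_rot: [0.606, -0.391, 0.588, 0.367]
force: [0.7, 1.2, 0.2]
grip_width: 0.0852
```

Call:
jog_arm(commands="1 0 0.15 0.15 0; 1 0 0.32 0.32 0; 1 0 0.48 0.48 0; 1 0 0.64 0.63 0; 1 0 0.7 0.7 0")

```text
time: 33.75
ee_pos: [0.2891, 0.4975, 0.39]
tcp_rot: [0.605, -0.392, 0.588, 0.368]
force: [0.4, 0.1, -0.7]
grip_width: 0.0855
```

```bash
python3 p.py .2625 .567 .40
cat > fin.py <<'E'
from rig import *
exec(open('seg.py').read().split("if __name__")[0])
cs={k:capture(k) for k in('top','side')}
for k,c in cs.items(): cv2.imwrite(f'pics/fin_{k}.png',c['image'][:,:,::-1])
S={'tiny':(.6621,-.0859),'small':(.3647,-.3124),'middle':(.5955,.2539),'large':(.4717,.0133)}
for n,(x,y) in S.items():
    for k,c in cs.items():
        b='beaker_'+n
        hsv=cv2.cvtColor(c['image'],cv2.COLOR_RGB2HSV).astype(int); h,s=hsv[...,0],hsv[...,1]
        print(n,k,end=' ')
        # search silhouette maximizing copper inside, with ring penalty only above rim
        m=seg(c,b,x,y,.006)
        p,i=fit(c,b,m,[x,y],.006); print(np.round(p,4),'iou %.2f'%i,'off',np.round(p-[x,y],4))
for n in('steel_beaker','blue_beaker'):
    for k,c in cs.items():
        for o in outline_of(n,c)[:1]:
            p,i=fit(c,n,o['pixels'],{'steel_beaker':[.374,.294],'blue_beaker':[.451,-.15]}[n]); print(n,k,np.round(p,4),'%.2f'%i)
E
python3 fin.py
```

```text
t 33.75 pos [0.2891 0.4975 0.39  ] w 0.0855 F [ 0.4  0.1 -0.7] x [ 0.038 -0.016 -0.999] z [0.423 0.906 0.001] q [ 0.86  0.48  1.58 -0.04  1.07 -0.25]
frac [-0.049  0.238  0.206]
tiny top [ 0.6656 -0.0881] iou 0.52 off [ 0.0035 -0.0022]
tiny side [ 0.6644 -0.0831] iou 0.53 off [0.0023 0.0028]
small top [ 0.362  -0.3158] iou 0.68 off [-0.0027 -0.0034]
small side [ 0.3644 -0.311 ] iou 0.75 off [-0.0003  0.0014]
middle top [0.5978 0.255 ] iou 0.69 off [0.0023 0.0011]
middle side [0.5984 0.2572] iou 0.71 off [0.0029 0.0033]
large top [0.4752 0.0136] iou 0.77 off [0.0035 0.0003]
large side [0.4731 0.0178] iou 0.80 off [0.0014 0.0045]
steel_beaker top [0.3719 0.2886] 0.78
steel_beaker side [0.3745 0.2954] 0.95
blue_beaker top [ 0.4496 -0.1493] 0.94
blue_beaker side [ 0.4524 -0.1493] 0.95
```

View pics/fin_top.png

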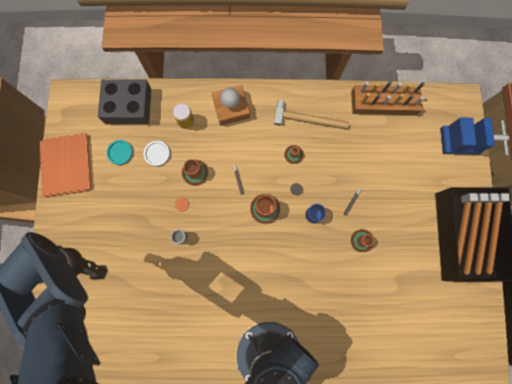

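View pics/fin_side.png

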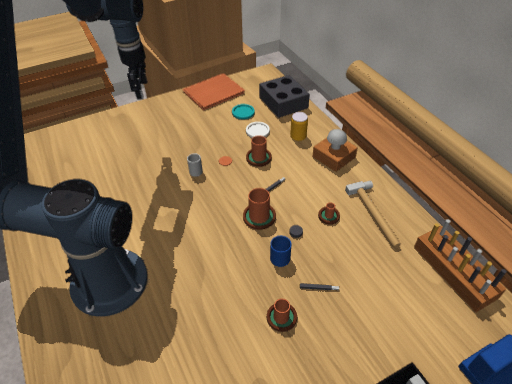

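Both views show all four beakers upright in their stands: top at (294,154), (362,240), (195,172) and (265,208), with the steel beaker (179,237) and blue beaker (316,213) where they were. I'll let the arm settle and hand in.

Call:
jog_arm(commands="1 0 0 0 0; 1 0 0 0 0; 1 0 0 0 0; 1 0 0 0 0; 1 0 0 0 0")

```text
time: 34.67
ee_pos: [0.2911, 0.4943, 0.3907]
tcp_rot: [0.605, -0.391, 0.589, 0.366]
force: [-0.7, 0.2, -0.8]
grip_width: 0.0852
```

```bash
python3 -c "
from rig import *
print(sign_off())"
```

```text
the job is handed in; nothing more can be done
None
```

All four copper beakers are standing upright, mouth up, each inside the rim of its own stand. I placed them in the order tiny, small, middle, large, and handed the job in at about 34.7 s of the 109 s allowed.

- **Placement:** The last pictures from both cameras show every beaker upright on its green floor. My fits put each within about 5 mm of its stand's centre, with 11 mm of room to the rim. These fits are rough, with overlaps of only 0.52–0.80, because the stand rims are nearly the same colour as the copper.
- **Steel and blue beakers:** I did not touch either. The blue beaker's refits agree with the first ones to about 1 mm. So does the steel beaker's side-view refit, but its last top-view fit was poor (0.78) and came out 3 mm off. Both look unmoved in the pictures.
- **Forces:** The largest wrist force reported at the end of any move was about 10 N. I did not see the values between those readings.
- **Tool tilt:** The tool drifted to about 2.5° off vertical during the job, which the jog commands cannot correct. I allowed for it in the targets from the middle beaker on.

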